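# Rebuild the spindle stack of a laboratory stirrer drive

## Robot

A 7-joint arm with a two-finger parallel gripper is mounted at the origin on the work surface. World frame = base frame: x ahead of the robot, y to its left, z up, the work surface at z = 0. Lengths are in m, angles in rad, forces in N, time in s.
With the tool pointing down it reaches from about 0.4 to 0.875 m from the base axis. Payload 6.5 kg.
Tool frame: the origin (TCP) lies midway between the tips of the shut fingers; the grasp point (between the pads) lies 19 mm behind it; z points along the fingers, y is the line along which they close (so a half turn about z gives the same grasp; the last joint's range is limited). The gripper opens to 88 mm and grips with 3 to 60 N. Pads are 18 mm wide; open, the fingers measure 123 mm over their backs; the gripper's body (75 mm by 187 mm) begins 45 mm behind the grasp point.
Start: joints at [-1.359, 0.536, -0.004, 1.538, 0.003, 1.067, -0.071], TCP at [0.178, 0.625, 0.239] pointing down, gripper open.
Joint ranges: [-2.7, 2.7], [-0.37, 2.16], [-1.27, 1.26], [0.24, 2.4], [-1.31, 4.45], [0.19, 1.91], [-2.76, 2.76]. Speed limits (rad/s): [2.39, 2.39, 3.14, 3.14, 3.14, 3.14, 3.14].

## Interface

Orientations are given as a unit quaternion [x, y, z, w].
In Python, from workcell import monitor, imaging, workorder gives the robot as it stands.
- The arm moves only by the shell command python3 -m jog 'ROWS' [OPENING] [FORCE]. ROWS is a JSON object of lists of equal length, an entry for each row: "delta_pos": the shift along the tool's x, y, z in m, a list of three; "delta_rot": the turn, a rotation vector about the tool's x, y, z in degrees, a list of three. In form: {"delta_pos": [[dx, dy, dz], ...], "delta_rot": [[wx, wy, wz], ...]}. A call has 1 to 8 rows; each row is the pose to reach, as a shift and turn from the pose commanded when the call began, along the tool's axes at that moment; what a row does not reach only later rows make up. A row lasts 1/8 s, in which the tool goes at most 62.5 mm and 10.7 degrees, less where a joint would pass 70% of its speed; a pose out of reach is approached as far as the arm can. A call with a gripper value outside its range is refused whole. OPENING is the gripper's target within -1 to 1 (fully open at 1, half-way at 0, shut at -1), set as the call begins (- or left out, the last holds). The fingers move at their own pace and stop on an object; FORCE is the grip in N (left out, the last holds). Time passes only in rows, so rows that repeat a pose let the fingers close. It gives the time, the measured TCP pose, the force, the opening and the grip force at its end, in the units of the state.
- monitor.get_obs(): the state, without advancing time (a new reading comes with each control period).
- imaging.capture(name): name is "side" or "top"; returns the picture (400x640x3 uint8, red, green, blue); there is no depth.
- imaging.calibration(name): a dict with "intrinsics" (3x3 intrinsics, pixels), "distortion" ([k1, k2, p1, p2, k3] as OpenCV has them; the pictures are not rectified), "R" (3x3) and "t" (3): a world point X has camera coordinates R X + t. Camera axes: x right, y down, z forward; pixel columns grow to the right and rows downward; lengths in m; the calibration is good to about 2 mm. A picture is of the moment at which its call begins. calibration takes no time and is no camera call.
- workorder.sign_off(): hands the job in; it is judged then, once.
The state is a dict: "t": time; "qpos": joint angles; "joint_velocities": joint speeds; "effort": joint torques, N m; "tool_pos": TCP position; "tool_rot": TCP orientation; "force": force on the tool from outside, world axes, zero at the start; "torque": the same for the moment, N m; "opening": finger opening in m; "finger_force": force on a finger pad.
Only numpy, scipy, OpenCV 4.12 (cv2) and the standard library are available. Lean on these libraries where they do the work, as an engineer would, in place of code of your own. Each camera call takes 0.05 s, during which the arm holds its last target. There are 200 camera calls.

## Task

Rebuild the stirrer drive's spindle: put the tall spacer over the upright spindle down onto the bearing seat, then the flat washer on top of it, and last the slotted keeper block, turned so that its slot drops over the spindle's flat tang and it lies flat and fully home on the washer. The angle at which the spindle has come to rest is not recorded, so feel for it; leave the bottle, flask and dish standing where they are.

Things in the scene. Friction and masses are not known exactly. Their poses are not given: they have to be found in the camera images.
- housing: The stirrer drive head, fixed to the table: a grey cast block 130 x 130 mm and 40 mm high, with a round steel bearing boss (56 mm diameter, 12 mm high) in the middle of its top. Origin at the centre of its underside on the table, z up; x and y along its sides. A black cable gland about 12 mm long sticks out of its -x side, low down.
- seat (a point): Centre of the flat top of the bearing boss, 52 mm above the table, on the vertical axis of the spindle; axes as the drive head's. The fixed steel spindle stands up through it: round, 20 mm in diameter, up to 30.5 mm above the seat (its last 2 mm bevelled), then a narrower flat tang.
- tang_top (a point): Point on the spindle's axis at the top of the tang, 52 mm above the seat; axes as the drive head's, not the tang's. The tang is 18 mm long and 9 mm thick (edges rounded by 1.5 mm), centred. The spindle does not turn; the tang's long direction lies at an unknown, unmeasured angle within 0.9 rad either way of the drive head's x axis.
- spacer_c (a point): Centre (half-way up) of the spacer: a loose plain steel sleeve, 40 mm outside diameter, 24 mm bore, 24 mm high, about 160 g; it starts upright on the table. z along its bore. Seated, its centre is 12 mm above the seat.
- washer_c (a point): Centre (half-way up) of the washer: a loose thick flat steel ring, 52 mm outside diameter, 24 mm bore, 8 mm high, about 110 g; it starts flat on the table. z along its bore. Seated on the spacer, its centre is 28 mm above the seat.
- keeper_c (a point): Centre (half-way up) of the keeper: a loose dark steel block, 52 mm along x, 42 along y, 18 high, about 260 g, with a slot right through from top to bottom, 21.5 mm along x and 12.2 along y. Starts flat on the table. It drops over the tang only with its x along the tang (either way round) within about 0.15 rad, else it rides on the tang's top. Home, its centre is 41 mm above the seat.
- reagent_c (a point): Bystander: a small amber glass bottle, 44 mm in diameter, 85 mm high, upright on the table; the point is half-way up. Leave it alone.
- flask_c (a point): Bystander: a conical glass flask, 70 mm in diameter at the foot, 95 mm high, upright on the table; the point is half-way up. Leave it alone.
- dish_c (a point): Bystander: a white porcelain dish, 80 mm in diameter, 22 mm high, on the table; the point is half-way up. Leave it alone.
Mind the look-alikes: they are no part of the job. What is shaped like the part that bears keeper_c but orange or purple is not meant.

How it is judged:
By the outcome, as a careful person would: the job done as asked, in the order asked, and still so for the second after the job is handed in, with the robot touching nothing.
It also fails if it takes over 72 s, if anything falls off the work surface, if the arm or the gripper's body presses on something with over 40 N, if the wrist force passes 120 N, or if a joint passes its speed limit or range.

## Working session

There is one attempt and no reset: what is moved stays moved. The work goes in short steps, Python scripts to look and compute and a shell command to move; the robot and the scene stay as the last step left them, time stands still between calls to the robot, and variables do not carry over. Pictures are saved under pics/ and viewed, at most 11 in all, crops included, and the job is handed in when it is done.

```bash
mkdir -p pics; ls; python3 - <<'E'
from workcell import monitor, imaging
import cv2
for n in("side","top"):
    cv2.imwrite(f"pics/{n}0.png",imaging.capture(n)[:,:,::-1])
    c=imaging.calibration(n);print(n,c)
o=monitor.get_obs();print(o)
E
```

```text
pics
side {'intrinsics': array([[467.62886633,   0.        , 317.71132082],
       [  0.        , 467.62886633, 197.31671041],
       [  0.        ,   0.        ,   1.        ]]), 'distortion': array([-0.09117909,  0.        ,  0.        ,  0.        ,  0.        ]), 'R': array([[ 0.70144072, -0.71271659, -0.00399737],
       [-0.35505857, -0.34456714, -0.86902641],
       [ 0.61799218,  0.6109898 , -0.49474956]]), 't': array([-0.36925216,  0.27981434,  0.81977905])}
top {'intrinsics': array([[415.45254396,   0.        , 320.02311287],
       [  0.        , 415.45254396, 205.66632989],
       [  0.        ,   0.        ,   1.        ]]), 'distortion': array([0.0072869, 0.       , 0.       , 0.       , 0.       ]), 'R': array([[ 0.0055651 , -0.99990785,  0.01238225],
       [-0.99121036, -0.00715256, -0.13210172],
       [ 0.13217811, -0.01153825, -0.99115882]]), 't': array([0.02217216, 0.54202403, 1.0049054 ])}
{'t': 0.1, 'qpos': array([-1.3591701 ,  0.53711171, -0.00447535,  1.5387012 ,  0.00259891,
        1.06731809, -0.07123771]), 'joint_velocities': array([-0.00011228, -0.00144182,  0.0010108 , -0.0037149 ,  0.00123767,
       -0.00024634,  0.00321682]), 'effort': array([ 2.98249790e-03, -5.72077167e+01,  9.93969552e-01, -2.52228928e+01,
       -5.62030007e-02,  1.34626322e-02,  4.21262018e-05]), 'tool_pos': array([0.17811683, 0.62457034, 0.23794105]), 'tool_rot': array([ 1.38434611e-01,  9.90371280e-01, -7.63978711e-04, -5.94483283e-05]), 'force': array([-0.91041259, -0.09814479,  0.4078696 ]), 'torque': array([-0.03363216,  0.03619815,  0.01126239]), 'finger_force': 0.0, 'opening': 0.08831634642737074}
```

View pics/top0.png

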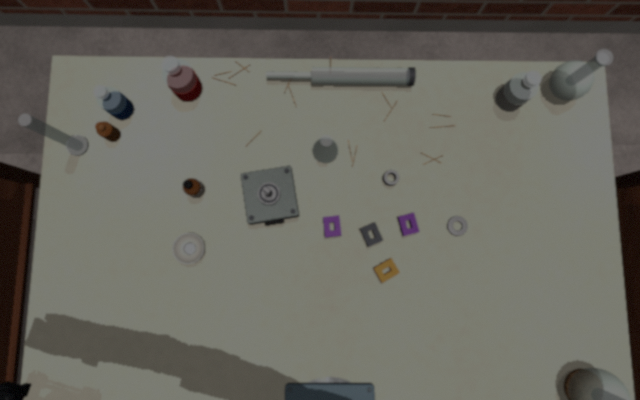

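View pics/side0.png

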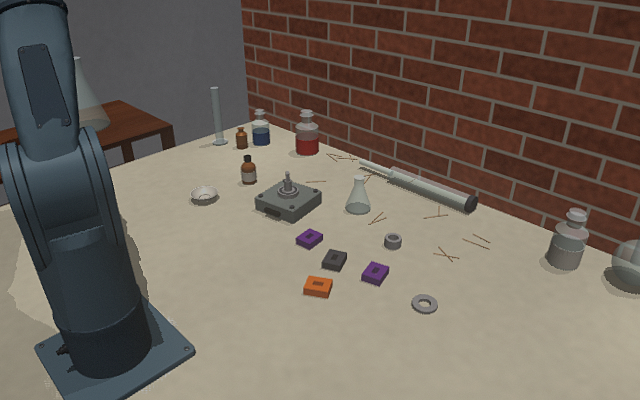

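The top view shows the housing at (270,195), spacer at (390,178) and washer at (457,226). Keeper-shaped parts are purple at (332,226) and (408,224), orange at (386,270) and dark grey at (371,234). The dark one fits "dark steel". The bystanders are the bottle at (193,188), flask at (325,150) and dish at (190,248). The side view agrees. I'll confirm in a crop.

```bash
cat > h.py <<'E'
import numpy as np, cv2
from workcell import monitor, imaging
from scipy.spatial.transform import Rotation as Ro
def cal(n):
    c=imaging.calibration(n);return c['intrinsics'],c['distortion'],np.array(c['R']),np.array(c['t'])
def px2w(n,uv,z):
    K,d,R,t=cal(n);uv=np.array(uv,float).reshape(-1,1,2)
    p=cv2.undistortPoints(uv,K,d)[:,0];r=np.c_[p,np.ones(len(p))]@R;c=-R.T@t
    return c+r*((z-c[2])/r[:,2])[:,None]
def w2px(n,X):
    K,d,R,t=cal(n);return cv2.projectPoints(np.array(X,float).reshape(-1,3),cv2.Rodrigues(R)[0],t,K,d)[0][:,0]
def pose():
    o=monitor.get_obs();return o,Ro.from_quat(o['tool_rot'])
def shift(dw):
    o,R=pose();return R.inv().apply(dw)
E
python3 - <<'E'
from h import *
im=cv2.imread("pics/top0.png")
c=im[150:290,230:480];c=cv2.convertScaleAbs(c,alpha=1.5)
cv2.imwrite("pics/crop1.png",cv2.resize(c,None,fx=3.2,fy=3.2,interpolation=cv2.INTER_CUBIC))
bg=cv2.medianBlur(im,51)
d=np.abs(im.astype(int)-bg).max(2)
m=(d>22).astype(np.uint8)
n,l,s,ce=cv2.connectedComponentsWithStats(m)
for i in range(1,n):
    if s[i,4]>60 and 160<ce[i,0]<480 and 120<ce[i,1]<300:
        cs,_=cv2.findContours((l==i).astype(np.uint8),cv2.RETR_EXTERNAL,cv2.CHAIN_APPROX_NONE)
        r=cv2.minAreaRect(cs[0]);print(ce[i].round(1),s[i],[np.round(q,1) for q in r], px2w("top",ce[i],0.015).round(4))
E
```

```text
[324.6 151.3] [312 139  26  25 473] [array([324.4, 151.4]), array([25.6, 23.3]), np.float64(9.5)] [[0.6873 0.0143 0.015 ]]
[286.  173.4] [272 166  23  23 214] [array([287.6, 173.2]), array([29.1, 14. ]), np.float64(40.8)] [[0.6279 0.1136 0.015 ]]
[248.1 178.2] [241 170  23  24 201] [array([247.7, 176.9]), array([14. , 30.5]), np.float64(41.0)] [[0.6146 0.2107 0.015 ]]
[386. 181.] [382 173  13  14  69] [array([386.5, 181. ]), array([15.6,  7.9]), np.float64(50.7)] [[ 0.6102 -0.1445  0.015 ]]
[193.3 187.8] [182 178  24  21 376] [array([193.1, 187.8]), array([24.1, 18.3]), np.float64(26.6)] [[0.5884 0.3499 0.015 ]]
[272.4 216.8] [245 198  55  29 481] [array([272.3, 213.1]), array([24.6, 52.9]), np.float64(83.2)] [[0.5153 0.1464 0.015 ]]
[407.5 224.1] [397 212  23  25 399] [array([407.5, 224.1]), array([21.6, 19. ]), np.float64(74.1)] [[ 0.4988 -0.1977  0.015 ]]
[331.4 226.4] [322 215  20  24 372] [array([331.3, 226.4]), array([22. , 18.1]), np.float64(83.7)] [[ 0.4918 -0.0038  0.015 ]]
[370.6 234.2] [359 222  24  26 375] [array([370.6, 234.2]), array([21.4, 18.3]), np.float64(66.0)] [[ 0.4726 -0.1033  0.015 ]]
[385.6 270. ] [373 258  26  25 390] [array([385.6, 269.9]), array([18.6, 22.2]), np.float64(60.3)] [[ 0.3831 -0.1399  0.015 ]]
```

View pics/crop1.png

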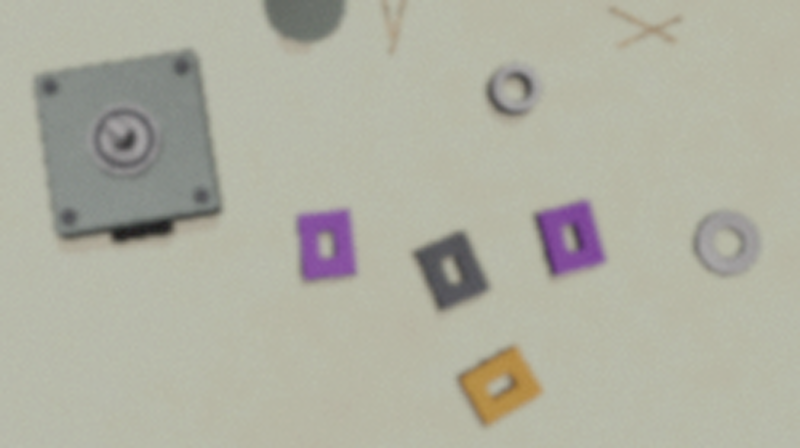

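The crop confirms it: the dark grey keeper is at (371,234) between the two purples, with orange below. The housing has its gland facing down (-x) and a yaw of about +0.15. Next I refine positions and look at the spindle in the side view.

```bash
python3 - <<'E'
from h import *
C=np.array([[35,75],[195,50],[220,212],[60,238]])/3.2+[230,150]
w=px2w("top",C,.04);print("housing",w.mean(0).round(4),w.round(4).tolist())
e=w[0]-w[3]+w[1]-w[2];print("yaw",np.arctan2(e[1],e[0]))
f=lambda x,y,z:px2w("top",[x/3.2+230,y/3.2+150],z)[0].round(4)
print("boss",f(125,139,.052),"spacer",f(514,88,.024),"washer",f(727,242,.008),"keeper",f(452,270,.018),f(453,269,.018))
s=cv2.imread("pics/side0.png")
for n,(u,v,ww,hh),z in(("spindle",(262,162,60,50),0),("sp",(375,225,40,30),0),("wa",(405,285,45,35),0),("ke",(315,240,40,35),0)): pass
def t(b,k):
    u,v,ww,hh=b;return cv2.resize(cv2.convertScaleAbs(s[v:v+hh,u:u+ww],alpha=1.3),(ww*k,hh*k),interpolation=cv2.INTER_CUBIC)
a=t((248,160,80,64),7)            # 560x448
b=np.vstack([t((373,228,40,28),5),t((405,288,40,30),5),t((315,243,40,31),5)])
o=np.zeros((448,760,3),np.uint8);o[:,:560]=a;o[:445,560:]=b[:445]
cv2.imwrite("pics/crop2.png",o)
E
```

```text
housing [0.568  0.1512 0.04  ] [[0.6216, 0.225, 0.04], [0.6428, 0.0997, 0.04], [0.5144, 0.0784, 0.04], [0.4933, 0.2018, 0.04]]
yaw 0.17167912012529524
boss [0.5693 0.1519 0.052 ] spacer [ 0.6175 -0.155   0.024 ] washer [ 0.4965 -0.3268  0.008 ] keeper [ 0.472  -0.1045  0.018 ] [ 0.4727 -0.1053  0.018 ]
```

View pics/crop2.png

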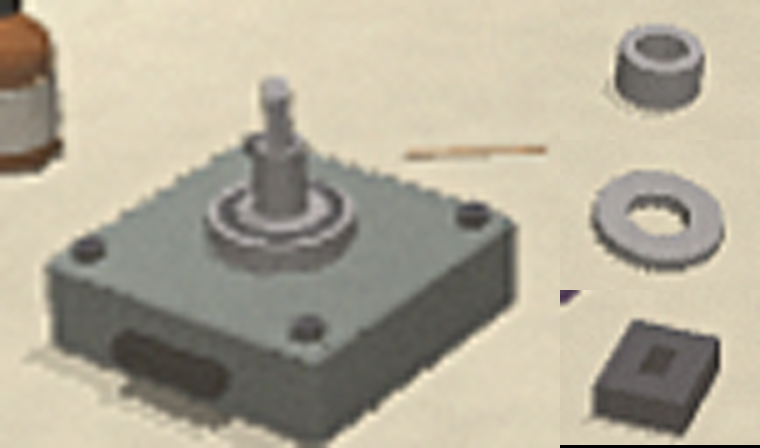

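The side crop shows the spindle axis at crop x≈280 (u≈288), with the tang narrow, so nearly end-on to the camera. Its long axis is therefore near world yaw 45°, about +0.6 rad from housing x. The remaining tiles show the spacer, washer and keeper, which I use for a cross-check.

```bash
python3 - <<'E'
from h import *
for n,p,z in(("boss",(288.1,191),.052),("tangtop",(287.3,172.5),.104),("spacer",(393,237.4),.024),("washer",(424.4,303),.008),("keeper",(334.8,258),.018)):
    print(n,px2w("side",p,z)[0].round(4))
# finer: background-saturated silhouettes in top view for spacer, washer (edge-weighted centroid)
im=cv2.imread("pics/top0.png")
for n,(u,v),r in(("spacer",(390.5,177.8),13),("washer",(457,225.6),16)):
    p=im[int(v)-r:int(v)+r,int(u)-r:int(u)+r].astype(float)
    g=np.abs(p-np.median(p[:2].reshape(-1,3),0)).sum(2);m=g>25
    cs,_=cv2.findContours(m.astype(np.uint8),0,1);c=max(cs,key=cv2.contourArea);print(n,cv2.fitEllipse(c)[0]+np.array([int(u)-r,int(v)-r]),cv2.fitEllipse(c)[1])
E
```

```text
boss [0.5649 0.1472 0.052 ]
tangtop [0.5681 0.1511 0.104 ]
spacer [ 0.6178 -0.1579  0.024 ]
washer [ 0.4952 -0.3285  0.008 ]
keeper [ 0.4703 -0.1085  0.018 ]
spacer [389.3692379  178.52521515] (16.763858795166016, 17.735729217529297)
washer [456.28012657 225.69428635] (20.569759368896484, 20.988672256469727)
```

```bash
cat > d.py <<'E'
import sys
from h import *
# d.py x y z [yaw of tool y, deg]: shift/turn in tool axes from the present pose
o,R=pose();T=np.array(list(map(float,sys.argv[1:4])))
ty=R.as_matrix()[:,1];y0=np.degrees(np.arctan2(ty[1],ty[0]))
print("t%.2f"%o['t'],"tcp",o['tool_pos'].round(4),"yaw %.1f"%y0,"tiltz",R.as_matrix()[:,2].round(3),"q7 %.2f"%o['qpos'][6],"F",o['force'].round(1),"T",o['torque'].round(2),"op %.4f"%o['opening'],"ff %.1f"%o['finger_force'])
print("delta tool",R.inv().apply(T-o['tool_pos']).round(4), "rotz" ,round((y0-float(sys.argv[4])+90)%180-90,1) if len(sys.argv)>4 else '')
E
python3 d.py .6175 -.155 .1
python3 -m jog '{"delta_pos":[[-0.04,-0.04,0.005],[-0.08,-0.08,0.01],[-0.12,-0.12,0.015],[-0.16,-0.16,0.02],[-0.2,-0.2,0.025],[-0.24,-0.24,0.03],[-0.28,-0.28,0.035],[-0.32,-0.32,0.04]],"delta_rot":[[0,0,0],[0,0,0],[0,0,0],[0,0,0],[0,0,0],[0,0,0],[0,0,0],[0,0,0]]}' 0.6 20
python3 d.py .6175 -.155 .1
```

```text
t0.10 tcp [0.1781 0.6246 0.2379] yaw 74.1 tiltz [-0.    -0.001 -1.   ] q7 -0.07 F [-0.9 -0.1  0.4] T [-0.03  0.04  0.01] op 0.0883 ff 0.0
delta tool [-0.6363 -0.629   0.139 ] rotz 
t: 1.1
tool_pos: [0.3988, 0.2279, 0.1986]
tool_rot: [0.138, 0.99, 0.0, 0.0]
force: [0.6, 0.4, -0.1]
opening: 0.0705
finger_force: 0.0
t1.10 tcp [0.3988 0.2279 0.1986] yaw 74.1 tiltz [ 0.  0. -1.] q7 0.72 F [ 0.6  0.4 -0.1] T [-0.   -0.04 -0.01] op 0.0705 ff 0.0
delta tool [-0.3153 -0.3083  0.0986] rotz
```

```bash

python3 -m jog '{"delta_pos":[[-0.04,-0.04,0.005],[-0.08,-0.08,0.01],[-0.12,-0.12,0.02],[-0.16,-0.16,0.03],[-0.2,-0.2,0.04],[-0.24,-0.24,0.05],[-0.28,-0.28,0.07],[-0.315,-0.308,0.1]],"delta_rot":[[0,0,0],[0,0,0],[0,0,0],[0,0,0],[0,0,0],[0,0,0],[0,0,0],[0,0,0]]}' 0.6 20
python3 -m jog '{"delta_pos":[[0,0,0],[0,0,0]],"delta_rot":[[0,0,0],[0,0,0]]}'
python3 d.py .6175 -.155 .006
python3 - <<'E'
from h import *
im=imaging.capture("side");top=imaging.capture("top")
a=cv2.resize(im[205:275,355:435,::-1],(400,350),interpolation=2);b=cv2.resize(top[143:213,350:430,::-1],(400,350),interpolation=2)
cv2.imwrite("pics/c3.png",cv2.convertScaleAbs(np.hstack([a,b]),alpha=1.4))
E
```

```text
t: 2.1
tool_pos: [0.6179, -0.1559, 0.0985]
tool_rot: [0.139, 0.99, -0.0, 0.001]
force: [0.4, 0.3, 0.3]
opening: 0.0703
finger_force: 0.0
t: 2.35
tool_pos: [0.6163, -0.1521, 0.0985]
tool_rot: [0.138, 0.99, 0.0, -0.001]
force: [0.8, 0.3, 0.6]
opening: 0.0705
finger_force: 0.0
t2.35 tcp [ 0.6163 -0.1521  0.0985] yaw 74.1 tiltz [-0.001  0.001 -1.   ] q7 1.62 F [0.8 0.3 0.6] T [ 0.02 -0.03 -0.04] op 0.0705 ff 0.0
delta tool [-0.002  -0.0026  0.0925] rotz
```

View pics/c3.png

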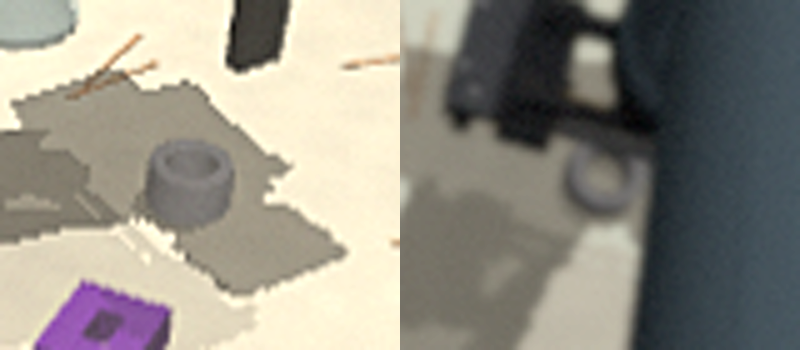

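The side crop shows the spacer's top ellipse at about (191,160), i.e. full-image (393,237), which agrees with the estimate. Now I grip it twice, 90° apart, to centre it.

```bash

python3 -m jog '{"delta_pos":[[-0.002,-0.0025,0.04],[-0.002,-0.0025,0.08],[-0.002,-0.0025,0.092],[-0.002,-0.0025,0.092]],"delta_rot":[[0,0,0],[0,0,0],[0,0,0],[0,0,0]]}' 0.6 8
python3 -m jog '{"delta_pos":[[0,0,0],[0,0,0],[0,0,0],[0,0,0]],"delta_rot":[[0,0,0],[0,0,0],[0,0,0],[0,0,0]]}' -0.3 8
python3 -m jog '{"delta_pos":[[0,0,0],[0,0,0],[0,0,0],[0,0,0],[0,0,0],[0,0,0],[0,0,0],[0,0,0]],"delta_rot":[[0,0,0],[0,0,0],[0,0,10],[0,0,20],[0,0,30],[0,0,40],[0,0,50],[0,0,60]]}' 0.4
python3 -m jog '{"delta_pos":[[0,0,0],[0,0,0],[0,0,0],[0,0,0]],"delta_rot":[[0,0,10],[0,0,20],[0,0,30],[0,0,30]]}' 0.4
python3 -m jog '{"delta_pos":[[0,0,0],[0,0,0],[0,0,0],[0,0,0],[0,0,0]],"delta_rot":[[0,0,0],[0,0,0],[0,0,0],[0,0,0],[0,0,0]]}' -0.3 25
python3 d.py .568 .151 .14
```

```text
t: 2.95
tool_pos: [0.6181, -0.1552, 0.0072]
tool_rot: [0.138, 0.99, 0.0, -0.0]
force: [0.5, -0.5, 0.1]
opening: 0.0705
finger_force: 0.0
t: 3.45
tool_pos: [0.6184, -0.1561, 0.0074]
tool_rot: [0.139, 0.99, -0.0, 0.0]
force: [-1.4, 0.5, 3.3]
opening: 0.0388
finger_force: 8.0
t: 4.45
tool_pos: [0.6179, -0.1557, 0.0065]
tool_rot: [0.617, 0.787, -0.0, -0.0]
force: [-0.2, 0.5, 0.4]
opening: 0.0614
finger_force: 0.0
t: 4.95
tool_pos: [0.6178, -0.1556, 0.0064]
tool_rot: [0.798, 0.603, -0.0, -0.0]
force: [-0.3, -0.3, -0.4]
opening: 0.0619
finger_force: 0.0
t: 5.58
tool_pos: [0.618, -0.156, 0.0068]
tool_rot: [0.798, 0.602, 0.0, 0.0]
force: [0.3, 0.2, -0.9]
opening: 0.0395
finger_force: 25.1
t5.58 tcp [ 0.618  -0.156   0.0068] yaw -15.9 tiltz [ 0. -0. -1.] q7 0.43 F [ 0.3  0.2 -0.9] T [-0.14  0.07 -0.06] op 0.0395 ff 25.1
delta tool [ 0.2816 -0.1322 -0.1333] rotz
```

```bash

python3 -m jog '{"delta_pos":[[0,0,-0.06],[0,0,-0.12],[0.04,-0.02,-0.138],[0.09,-0.04,-0.138],[0.14,-0.065,-0.138],[0.19,-0.09,-0.138],[0.24,-0.115,-0.138],[0.281,-0.132,-0.138]],"delta_rot":[[0,0,0],[0,0,0],[0,0,0],[0,0,0],[0,0,0],[0,0,0],[0,0,0],[0,0,0]]}'
python3 -m jog '{"delta_pos":[[0,0,0],[0,0,0],[0,0,0]],"delta_rot":[[0,0,0],[0,0,0],[0,0,0]]}'
python3 d.py .568 .151 .12
python3 - <<'E'
from h import *
im=imaging.capture("side");top=imaging.capture("top")
cv2.imwrite("pics/top4.png",top[:,:,::-1]);cv2.imwrite("pics/side4.png",im[:,:,::-1])
a=cv2.resize(im[140:220,248:328,::-1],(400,400),interpolation=2);b=cv2.resize(top[145:225,230:310,::-1],(400,400),interpolation=2)
cv2.imwrite("pics/c4.png",cv2.convertScaleAbs(np.hstack([a,b]),alpha=1.4))
E
```

```text
t: 6.58
tool_pos: [0.5668, 0.1532, 0.1444]
tool_rot: [0.798, 0.603, -0.0, -0.001]
force: [0.6, 0.3, -0.9]
opening: 0.0397
finger_force: 25.1
t: 6.95
tool_pos: [0.5682, 0.1486, 0.1448]
tool_rot: [0.799, 0.601, -0.0, 0.0]
force: [1.0, -0.2, -1.4]
opening: 0.0394
finger_force: 25.1
t6.95 tcp [0.5682 0.1486 0.1448] yaw -16.1 tiltz [ 0.    -0.001 -1.   ] q7 -0.14 F [ 1.  -0.2 -1.4] T [-0.12  0.07 -0.02] op 0.0394 ff 25.1
delta tool [ 0.0023 -0.0009  0.0248] rotz
```

View pics/c4.png

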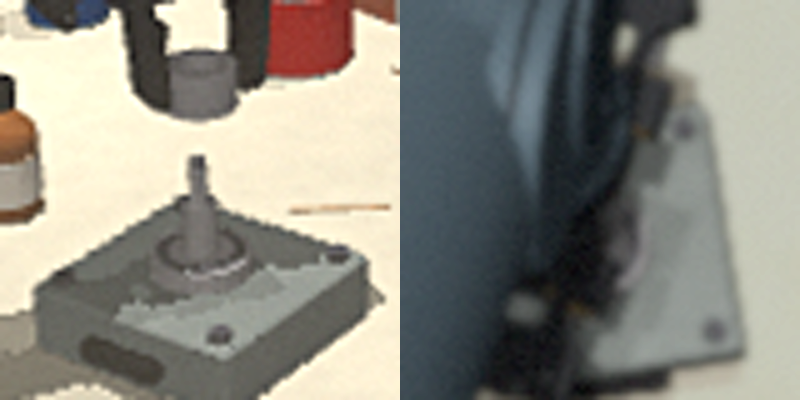

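The left half shows the spacer held above the spindle: spacer columns 168–238, tang 190–207, spindle 188–216, boss 152–250. I'll compare these with projections.

```bash
python3 - <<'E'
from h import *
c=lambda X:(w2px("side",X)-[248,140])*5
print(c([[.568,.151,z] for z in(.052,.07,.095,.104)]).round(1), c([[.5682,.1486,.1448+z] for z in(-.0067,.0173)]).round(1))
print("1mm lateral:",c([[.5687,.1503,.1]])-c([[.568,.151,.1]]))
im=cv2.imread("pics/side4.png").astype(int)
for v in(153,158,161,174,177,180,182,184,186): print(v,im[v,278:300].sum(1))
E
```

```text
[[200.  250.5]
 [198.8 220.5]
 [197.1 178.1]
 [196.5 162.6]] [[197.5 104.3]
 [195.9  61.3]]
1mm lateral: [[ 1.90520756 -0.0147869 ]]
153 [130 127 120 149 193 199 216 229 231 247 245 235 236 207 199 215 225 152
 114 116 120 121]
158 [131 129 120 115 182 230 235 239 240 246 250 247 241 234 230 224 192 340
 355 327 535 558]
161 [218 146 109 105 184 225 240 246 245 242 244 239 232 238 215 193 184 414
 516 520 507 512]
174 [509 514 516 520 512 525 538 360 256 254 227 372 500 513 508 501 504 499
 499 502 502 506]
177 [506 511 509 505 510 520 535 464 287 233 236 296 499 522 507 501 503 505
 503 505 503 507]
180 [517 520 511 517 370 181 187 212 263 256 247 201 192 294 478 518 508 504
 506 507 506 503]
182 [347 210 199 210 228 195 199 223 248 251 252 245 219 191 206 253 394 390
 476 513 508 511]
184 [213 230 233 228 231 227 224 228 245 248 250 245 228 208 219 223 223 219
 207 201 190 238]
186 [229 233 234 249 230 217 209 230 248 252 255 243 229 189 168 155 190 218
 230 229 230 219]
```

```bash
python3 d.py .5666 .1514 .116
python3 -m jog '{"delta_pos":[[0.0031,0.0008,0.015],[0.0031,0.0008,0.029],[0.0031,0.0008,0.029]],"delta_rot":[[0,0,0],[0,0,0],[0,0,0]]}'
python3 d.py .5666 .1514 .096
python3 -m jog '{"delta_pos":[[0,0,0.008],[0,0,0.016],[0,0,0.022],[0,0,0.022]],"delta_rot":[[0,0,0],[0,0,0],[0,0,0],[0,0,0]]}'
python3 d.py .5666 .1514 .0587
```

```text
t7.05 tcp [0.5683 0.1489 0.1448] yaw -16.1 tiltz [ 0. -0. -1.] q7 -0.14 F [ 0.5  1.  -1.2] T [-0.09  0.04  0.03] op 0.0397 ff 25.1
delta tool [ 0.0019 -0.0023  0.0288] rotz 
t: 7.42
tool_pos: [0.5684, 0.1529, 0.1139]
tool_rot: [0.798, 0.602, -0.002, -0.0]
force: [-0.2, 0.1, -1.5]
opening: 0.0394
finger_force: 25.1
t7.42 tcp [0.5684 0.1529 0.1139] yaw -15.9 tiltz [-0.003 -0.001 -1.   ] q7 -0.12 F [-0.2  0.1 -1.5] T [-0.15  0.1   0.01] op 0.0394 ff 25.1
delta tool [-0.0019 -0.0013  0.0179] rotz 
t: 7.92
tool_pos: [0.5693, 0.1532, 0.0932]
tool_rot: [0.798, 0.602, -0.0, -0.0]
force: [0.5, -0.3, -1.4]
opening: 0.0395
finger_force: 25.1
t7.92 tcp [0.5693 0.1532 0.0932] yaw -15.9 tiltz [-0.001 -0.    -1.   ] q7 -0.10 F [ 0.5 -0.3 -1.4] T [-0.    0.13  0.02] op 0.0395 ff 25.1
delta tool [-0.0024 -0.0021  0.0345] rotz
```

```bash

python3 -m jog '{"delta_pos":[[-0.0024,-0.0021,0],[-0.0024,-0.0021,0],[-0.0024,-0.0021,0.004],[-0.0024,-0.0021,0.007],[-0.0024,-0.0021,0.007]],"delta_rot":[[0,0,0],[0,0,0],[0,0,0],[0,0,0],[0,0,0]]}'
python3 d.py .5666 .1514 .0587
```

```text
t: 8.55
tool_pos: [0.5674, 0.1518, 0.0866]
tool_rot: [0.798, 0.602, 0.0, 0.0]
force: [4.2, 1.8, -2.4]
opening: 0.0397
finger_force: 25.1
t8.55 tcp [0.5674 0.1518 0.0866] yaw -15.9 tiltz [ 0.001  0.    -1.   ] q7 -0.09 F [ 4.2  1.8 -2.4] T [ 0.23 -0.52  0.02] op 0.0397 ff 25.1
delta tool [-0.0006 -0.0007  0.0279] rotz
```

```bash

python3 -m jog '{"delta_pos":[[0.0008,0.001,0.001],[0.0008,0.001,0.006],[0.0008,0.001,0.006]],"delta_rot":[[0,0,0],[0,0,0],[0,0,0]]}'
python3 d.py .5666 .1514 .0587
```

```text
t: 8.93
tool_pos: [0.5677, 0.1518, 0.0802]
tool_rot: [0.798, 0.602, -0.001, -0.0]
force: [1.0, -0.6, -1.1]
opening: 0.0399
finger_force: 25.1
t8.93 tcp [0.5677 0.1518 0.0802] yaw -15.9 tiltz [-0.001 -0.    -1.   ] q7 -0.09 F [ 1.  -0.6 -1.1] T [0.   0.06 0.02] op 0.0399 ff 25.1
delta tool [-0.0007 -0.001   0.0215] rotz
```

Free; go down to the seat.

```bash

python3 -m jog '{"delta_pos":[[0,0,0.006],[0,0,0.012],[0,0,0.018],[0,0,0.0215],[0,0,0.023],[0,0,0.023]],"delta_rot":[[0,0,0],[0,0,0],[0,0,0],[0,0,0],[0,0,0],[0,0,0]]}'
python3 d.py .5666 .1514 .0587
```

```text
t: 9.68
tool_pos: [0.5679, 0.1519, 0.0586]
tool_rot: [0.798, 0.602, -0.0, -0.001]
force: [-4.2, 0.1, 10.7]
opening: 0.0394
finger_force: 25.2
t9.68 tcp [0.5679 0.1519 0.0586] yaw -15.9 tiltz [-0.001  0.001 -1.   ] q7 -0.07 F [-4.2  0.1 10.7] T [-0.15  1.12  0.02] op 0.0394 ff 25.2
delta tool [-0.0009 -0.0011 -0.0001] rotz
```

Seated. While it's held, I feel for the spindle's centre by nudging the spacer against it in four directions.

```bash
Z='[0,0,0]'
python3 -m jog '{"delta_pos":[[0,0,-0.003],[0.003,0,-0.003],[0.003,0,-0.003]],"delta_rot":[[0,0,0],[0,0,0],[0,0,0]]}' |grep -E "pos|force:"
python3 -m jog '{"delta_pos":[[-0.003,0,0],[-0.006,0,0],[-0.006,0,0]],"delta_rot":[[0,0,0],[0,0,0],[0,0,0]]}'|grep -E "pos|force:"
python3 -m jog '{"delta_pos":[[0.003,0,0],[0.003,0.003,0],[0.003,0.003,0]],"delta_rot":[[0,0,0],[0,0,0],[0,0,0]]}'|grep -E "pos|force:"
python3 -m jog '{"delta_pos":[[0,-0.003,0],[0,-0.006,0],[0,-0.006,0]],"delta_rot":[[0,0,0],[0,0,0],[0,0,0]]}'|grep -E "pos|force:"
```

```text
tool_pos: [0.5691, 0.1552, 0.0606]
force: [-0.2, -0.5, -1.2]
finger_force: 25.1
tool_pos: [0.5679, 0.1515, 0.0606]
force: [3.7, 5.3, -5.5]
finger_force: 25.1
tool_pos: [0.5702, 0.1514, 0.0605]
force: [-3.1, 2.3, -0.0]
finger_force: 25.2
tool_pos: [0.5672, 0.1525, 0.0614]
force: [3.8, -0.0, -1.8]
finger_force: 25.1
```

```bash

python3 -m jog '{"delta_pos":[[0.001,0.0035,0],[0.001,0.0035,0.002],[0.001,0.0035,0.003],[0.001,0.0035,0.003]],"delta_rot":[[0,0,0],[0,0,0],[0,0,0],[0,0,0]]}'
python3 -m jog '{"delta_pos":[[0,0,0],[0,0,0],[0,0,0]],"delta_rot":[[0,0,0],[0,0,0],[0,0,0]]}' 0.4
python3 -m jog '{"delta_pos":[[0,0,-0.03],[0,0,-0.08],[0,0,-0.08],[0,0,-0.08]],"delta_rot":[[0,0,0],[0,0,0],[0,0,0],[0,0,0]]}'
python3 d.py .496 -.3275 .1
```

```text
t: 11.68
tool_pos: [0.5687, 0.1526, 0.0586]
tool_rot: [0.798, 0.602, -0.0, -0.001]
force: [-3.5, 0.4, 11.7]
opening: 0.0394
finger_force: 25.3
t: 12.05
tool_pos: [0.5687, 0.1528, 0.0575]
tool_rot: [0.798, 0.602, -0.0, -0.0]
force: [-0.7, 1.5, -0.7]
opening: 0.0617
finger_force: 0.0
t: 12.55
tool_pos: [0.5684, 0.1531, 0.1372]
tool_rot: [0.798, 0.603, -0.0, -0.0]
force: [0.3, 0.4, -0.3]
opening: 0.0614
finger_force: 0.0
t12.55 tcp [0.5684 0.1531 0.1372] yaw -15.9 tiltz [-0.001  0.    -1.   ] q7 -0.14 F [ 0.3  0.4 -0.3] T [-0.11  0.07  0.03] op 0.0614 ff 0.0
delta tool [-0.482   0.062   0.0371] rotz
```

```bash

python3 -m jog '{"delta_pos":[[-0.06,0.008,0],[-0.12,0.016,0],[-0.18,0.024,0],[-0.24,0.032,0],[-0.3,0.04,0.01],[-0.36,0.047,0.02],[-0.42,0.054,0.03],[-0.482,0.062,0.04]],"delta_rot":[[0,0,0],[0,0,0],[0,0,0],[0,0,0],[0,0,0],[0,0,0],[0,0,0],[0,0,0]]}' 0.75 8
python3 -m jog '{"delta_pos":[[0,0,0],[0,0,0],[0,0,0]],"delta_rot":[[0,0,0],[0,0,0],[0,0,0]]}'
python3 d.py .4955 -.3275 .003
python3 - <<'E'
from h import *
im=imaging.capture("side")
cv2.imwrite("pics/c5.png",cv2.resize(im[230:340,360:500,::-1],(700,550),interpolation=2))
E
```

```text
t: 13.55
tool_pos: [0.4953, -0.3278, 0.0959]
tool_rot: [0.798, 0.603, -0.0, -0.001]
force: [0.6, -0.3, 0.3]
opening: 0.0773
finger_force: 0.0
t: 13.92
tool_pos: [0.4971, -0.3246, 0.0972]
tool_rot: [0.797, 0.604, 0.0, -0.001]
force: [-0.3, -0.7, 0.5]
opening: 0.0771
finger_force: 0.0
t13.93 tcp [ 0.4971 -0.3246  0.0972] yaw -15.8 tiltz [-0.001  0.002 -1.   ] q7 0.72 F [-0.3 -0.7  0.5] T [-0.02  0.09  0.01] op 0.0771 ff 0.0
delta tool [-0.0033 -0.0007  0.0942] rotz
```

View pics/c5.png

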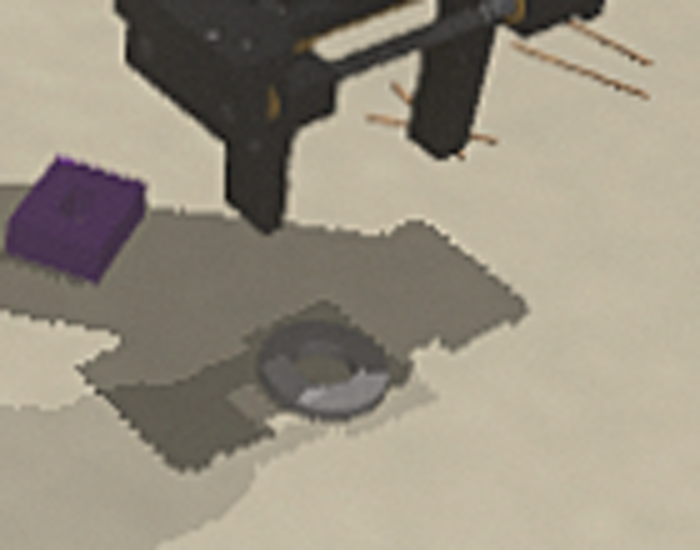

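The washer sits centred at (325,365) between the open fingers, as estimated.

```bash

python3 -m jog '{"delta_pos":[[-0.003,-0.0007,0.05],[-0.003,-0.0007,0.085],[-0.003,-0.0007,0.0945],[-0.003,-0.0007,0.0945]],"delta_rot":[[0,0,0],[0,0,0],[0,0,0],[0,0,0]]}' 0.75 8
python3 -m jog '{"delta_pos":[[0,0,0],[0,0,0],[0,0,0],[0,0,0]],"delta_rot":[[0,0,0],[0,0,0],[0,0,0],[0,0,0]]}' 0 8
python3 -m jog '{"delta_pos":[[0,0,0],[0,0,0],[0,0,0],[0,0,0],[0,0,0],[0,0,0],[0,0,0],[0,0,0]],"delta_rot":[[0,0,0],[0,0,0],[0,0,-10],[0,0,-20],[0,0,-30],[0,0,-40],[0,0,-50],[0,0,-60]]}' 0.6
python3 -m jog '{"delta_pos":[[0,0,0],[0,0,0],[0,0,0],[0,0,0]],"delta_rot":[[0,0,-10],[0,0,-20],[0,0,-30],[0,0,-30]]}' 0.6
python3 -m jog '{"delta_pos":[[0,0,0],[0,0,0],[0,0,0],[0,0,0],[0,0,0]],"delta_rot":[[0,0,0],[0,0,0],[0,0,0],[0,0,0],[0,0,0]]}' 0 25
python3 d.py .569 .1528 .135
```

```text
t: 14.48
tool_pos: [0.4954, -0.3291, 0.0037]
tool_rot: [0.798, 0.603, 0.0, -0.0]
force: [0.6, 0.8, 0.1]
opening: 0.0771
finger_force: 0.0
t: 14.98
tool_pos: [0.4955, -0.3298, 0.0041]
tool_rot: [0.798, 0.602, 0.0, 0.0]
force: [-0.0, 1.8, 5.5]
opening: 0.0515
finger_force: 8.0
t: 15.98
tool_pos: [0.4948, -0.3296, 0.0031]
tool_rot: [0.387, 0.922, -0.0, -0.0]
force: [0.5, -0.2, 0.2]
opening: 0.0702
finger_force: 0.0
t: 16.48
tool_pos: [0.4947, -0.3297, 0.0032]
tool_rot: [0.139, 0.99, 0.0, -0.0]
force: [0.4, 0.1, 0.5]
opening: 0.0706
finger_force: 0.0
t: 17.1
tool_pos: [0.495, -0.3295, 0.0033]
tool_rot: [0.138, 0.99, 0.0, -0.0]
force: [0.4, -0.6, -1.3]
opening: 0.0497
finger_force: 25.0
t17.10 tcp [ 0.495  -0.3295  0.0033] yaw 74.1 tiltz [-0.  0. -1.] q7 1.98 F [ 0.4 -0.6 -1.3] T [0.01 0.03 0.03] op 0.0497 ff 25.0
delta tool [ 0.0611  0.4841 -0.1317] rotz
```

```bash

python3 -m jog '{"delta_pos":[[0,0,-0.06],[0.005,0.04,-0.12],[0.012,0.1,-0.132],[0.02,0.16,-0.132],[0.028,0.22,-0.132],[0.036,0.28,-0.132],[0.044,0.34,-0.132],[0.052,0.4,-0.132]],"delta_rot":[[0,0,0],[0,0,0],[0,0,0],[0,0,0],[0,0,0],[0,0,0],[0,0,0],[0,0,0]]}'
python3 d.py .569 .1528 .135
python3 -m jog '{"delta_pos":[[0.003,0.028,0],[0.006,0.056,0],[0.009,0.08,0],[0.009,0.084,0],[0.009,0.084,0],[0.009,0.084,0]],"delta_rot":[[0,0,0],[0,0,0],[0,0,0],[0,0,0],[0,0,0],[0,0,0]]}'
python3 d.py .569 .1528 .112
python3 - <<'E'
from h import *
im=imaging.capture("side");cv2.imwrite("pics/side6.png",im[:,:,::-1])
cv2.imwrite("pics/c6.png",cv2.resize(im[135:225,233:343,::-1],(660,540),interpolation=2))
print(((w2px("side",[[.569,.1528,z] for z in(.052,.076,.104,.139)])-[233,135])*6).round(1))
E
```

```text
t: 18.1
tool_pos: [0.5547, 0.0711, 0.1355]
tool_rot: [0.139, 0.99, -0.0, 0.0]
force: [0.7, 0.5, -2.0]
opening: 0.0499
finger_force: 25.0
t18.10 tcp [0.5547 0.0711 0.1355] yaw 74.1 tiltz [ 0. -0. -1.] q7 1.21 F [ 0.7  0.5 -2. ] T [ 0.03 -0.14 -0.02] op 0.0499 ff 25.0
delta tool [0.0087 0.0824 0.0005] rotz 
t: 18.85
tool_pos: [0.569, 0.1508, 0.1353]
tool_rot: [0.139, 0.99, -0.0, -0.0]
force: [-0.7, -0.8, -0.8]
opening: 0.0497
finger_force: 25.0
t18.85 tcp [0.569  0.1508 0.1353] yaw 74.0 tiltz [-0.    -0.001 -1.   ] q7 1.08 F [-0.7 -0.8 -0.8] T [-0.02  0.02 -0.01] op 0.0497 ff 25.0
delta tool [0.0006 0.0019 0.0233] rotz 
[[328.9 328.5]
 [327.  280.4]
 [324.7 223.1]
 [321.7 149.7]]
```

View pics/c6.png

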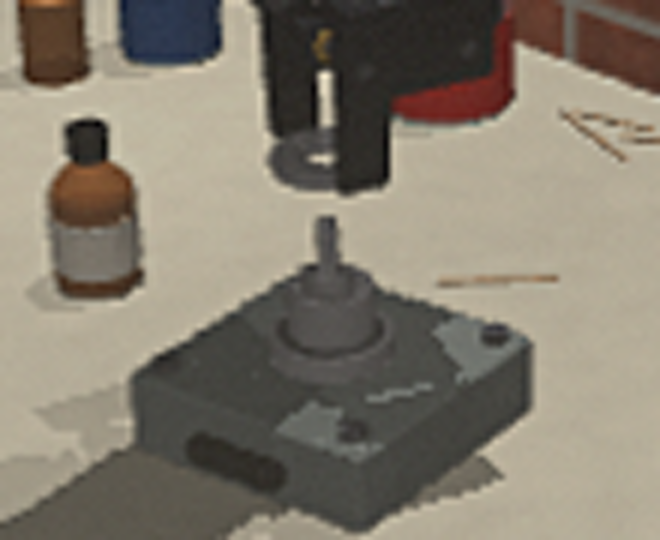

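The spacer is seated on the boss, and the washer is held level (left edge at 268, centre ≈327) with the tang at 327, so they are aligned. Lower it.

```bash

python3 -m jog '{"delta_pos":[[0.0006,0.0019,0.01],[0.0006,0.0019,0.02],[0.0006,0.0019,0.032],[0.0006,0.0019,0.04],[0.0006,0.0019,0.046],[0.0006,0.0019,0.046]],"delta_rot":[[0,0,0],[0,0,0],[0,0,0],[0,0,0],[0,0,0],[0,0,0]]}'
python3 d.py .569 .1528 .0793

```

```text
t: 19.65
tool_pos: [0.5688, 0.1545, 0.0889]
tool_rot: [0.138, 0.99, -0.0, -0.0]
force: [0.2, 1.7, -1.7]
opening: 0.05
finger_force: 25.0
t19.65 tcp [0.5688 0.1545 0.0889] yaw 74.1 tiltz [-0.001 -0.    -1.   ] q7 1.08 F [ 0.2  1.7 -1.7] T [ 0.07  0.03 -0.02] op 0.0500 ff 25.0
delta tool [-0.0007 -0.0016  0.0096] rotz
```

```bash

python3 -m jog '{"delta_pos":[[-0.0006,-0.0016,0],[-0.0006,-0.0016,0.003],[-0.0006,-0.0016,0.007],[-0.0006,-0.0016,0.0105],[-0.0006,-0.0016,0.0105]],"delta_rot":[[0,0,0],[0,0,0],[0,0,0],[0,0,0],[0,0,0]]}'
python3 d.py .569 .1528 .0793

```

```text
t: 20.27
tool_pos: [0.5691, 0.1529, 0.0792]
tool_rot: [0.138, 0.99, 0.0, -0.0]
force: [-2.4, -0.5, 5.0]
opening: 0.05
finger_force: 25.0
t20.27 tcp [0.5691 0.1529 0.0792] yaw 74.1 tiltz [-0.  0. -1.] q7 1.09 F [-2.4 -0.5  5. ] T [-0.15  0.42  0.04] op 0.0500 ff 25.0
delta tool [ 0.0001 -0.0002 -0.0001] rotz
```

```bash

python3 -m jog '{"delta_pos":[[0,0,0],[0,0,0],[0,0,0],[0,0,-0.03],[0,0,-0.07],[0,0,-0.07]],"delta_rot":[[0,0,0],[0,0,0],[0,0,0],[0,0,0],[0,0,0],[0,0,0]]}' 0.45
python3 -m jog '{"delta_pos":[[0.004,-0.05,0],[0.008,-0.1,0],[0.012,-0.15,0],[0.016,-0.2,0.02],[0.02,-0.25,0.05],[0.0227,-0.2762,0.07],[0.0227,-0.2762,0.07],[0.0227,-0.2762,0.07]],"delta_rot":[[0,0,-10],[0,0,-20],[0,0,-30],[0,0,-40],[0,0,-40],[0,0,-40],[0,0,-40],[0,0,-40]]}' 0.45
python3 d.py .4715 -.1065 .0045 114
python3 - <<'E'
from h import *
im=imaging.capture("side");t=imaging.capture("top");cv2.imwrite("pics/top7.png",t[:,:,::-1])
a=cv2.resize(im[215:285,290:380,::-1],(540,420),interpolation=2)
a=np.hstack([a,cv2.resize(im[155:225,268:308,::-1],(240,420),interpolation=2)])
cv2.imwrite("pics/c7.png",cv2.convertScaleAbs(a,alpha=1.4))
E
```

```text
t: 21.02
tool_pos: [0.5713, 0.1534, 0.1517]
tool_rot: [0.138, 0.99, 0.001, 0.003]
force: [0.3, -0.5, -0.3]
opening: 0.0637
finger_force: 0.0
t: 22.02
tool_pos: [0.4722, -0.1053, 0.079]
tool_rot: [-0.209, 0.978, 0.0, 0.0]
force: [0.2, -0.5, 0.4]
opening: 0.0641
finger_force: 0.0
t22.02 tcp [ 0.4722 -0.1053  0.079 ] yaw 114.1 tiltz [ 0.     0.001 -1.   ] q7 2.16 F [ 0.2 -0.5  0.4] T [0.04 0.01 0.02] op 0.0641 ff 0.0
delta tool [ 0.0012 -0.0008  0.0745] rotz 0.1
```

View pics/c7.png

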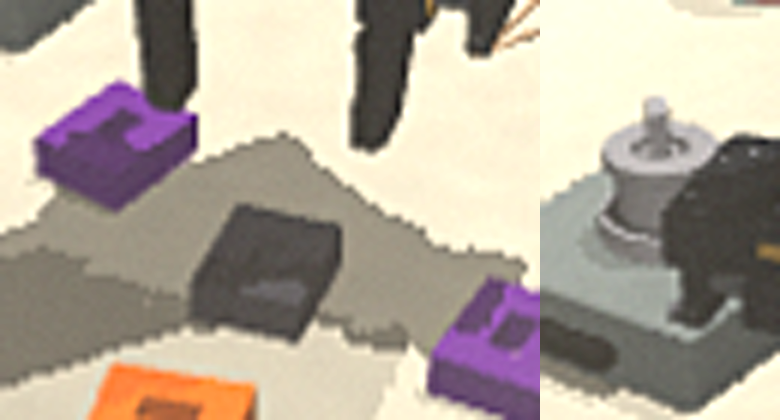

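The keeper lies at (265,270) below the fingers, and the washer sits flat on the spacer (right tile, 655,150). I centre the keeper by gripping its ends first, then its sides.

```bash

python3 -m jog '{"delta_pos":[[0.001,-0.001,0],[0.001,-0.001,0],[0.001,-0.001,0],[0.001,-0.001,0],[0.001,-0.001,0],[0.001,-0.001,0.02],[0.001,-0.001,0.04],[0.001,-0.001,0.06]],"delta_rot":[[0,0,10],[0,0,20],[0,0,30],[0,0,40],[0,0,50],[0,0,60],[0,0,70],[0,0,80]]}' 0.8 8
python3 -m jog '{"delta_pos":[[0,0,0.014],[0,0,0.014]],"delta_rot":[[0,0,10],[0,0,10]]}' 0.8 8
python3 -m jog '{"delta_pos":[[0,0,0],[0,0,0],[0,0,0],[0,0,0]],"delta_rot":[[0,0,0],[0,0,0],[0,0,0],[0,0,0]]}' 0 8
python3 -m jog '{"delta_pos":[[0,0,0],[0,0,0],[0,0,0],[0,0,0],[0,0,0],[0,0,0],[0,0,0],[0,0,0]],"delta_rot":[[0,0,0],[0,0,0],[0,0,0],[0,0,-10],[0,0,-20],[0,0,-30],[0,0,-40],[0,0,-50]]}' 0.8
python3 -m jog '{"delta_pos":[[0,0,0],[0,0,0],[0,0,0],[0,0,0],[0,0,0]],"delta_rot":[[0,0,-10],[0,0,-20],[0,0,-30],[0,0,-40],[0,0,-40]]}' 0.8
python3 -m jog '{"delta_pos":[[0,0,0],[0,0,0],[0,0,0],[0,0,0],[0,0,0]],"delta_rot":[[0,0,0],[0,0,0],[0,0,0],[0,0,0],[0,0,0]]}' -0.3 25
python3 d.py .569 .1528 .135 139
```

```text
t: 23.12
tool_pos: [0.4724, -0.1063, 0.0189]
tool_rot: [0.47, 0.883, 0.001, 0.001]
force: [-0.5, 0.9, 0.3]
opening: 0.0791
finger_force: 0.0
t: 23.38
tool_pos: [0.4713, -0.1064, 0.0045]
tool_rot: [0.542, 0.84, -0.0, -0.0]
force: [0.4, -0.3, 0.3]
opening: 0.0793
finger_force: 0.0
t: 23.88
tool_pos: [0.4718, -0.1078, 0.0054]
tool_rot: [0.544, 0.839, 0.0, 0.001]
force: [-0.0, 1.5, 5.6]
opening: 0.0519
finger_force: 8.0
t: 24.88
tool_pos: [0.4709, -0.1079, 0.0048]
tool_rot: [0.136, 0.991, -0.0, -0.0]
force: [0.4, 0.4, 0.0]
opening: 0.079
finger_force: 0.0
t: 25.5
tool_pos: [0.4709, -0.108, 0.0048]
tool_rot: [-0.208, 0.978, 0.0, -0.0]
force: [-1.0, 0.0, -0.3]
opening: 0.0793
finger_force: 0.0
t: 26.12
tool_pos: [0.4709, -0.1074, 0.0048]
tool_rot: [-0.209, 0.978, 0.0, -0.0]
force: [-1.5, 2.1, 1.2]
opening: 0.042
finger_force: 25.0
t26.12 tcp [ 0.4709 -0.1074  0.0048] yaw 114.1 tiltz [-0.  0. -1.] q7 2.10 F [-1.5  2.1  1.2] T [0.36 0.16 0.  ] op 0.0420 ff 25.0
delta tool [-0.1958  0.1976 -0.1301] rotz -24.9
```

```bash

python3 -m jog '{"delta_pos":[[0,0,-0.06],[-0.01,0.01,-0.115],[-0.05,0.05,-0.13],[-0.09,0.09,-0.13],[-0.13,0.13,-0.13],[-0.17,0.17,-0.13],[-0.196,0.1976,-0.13],[-0.196,0.1976,-0.13]],"delta_rot":[[0,0,0],[0,0,0],[0,0,-8],[0,0,-16],[0,0,-25],[0,0,-25],[0,0,-25],[0,0,-25]]}' - 35
python3 -m jog '{"delta_pos":[[0,0,0],[0,0,0]],"delta_rot":[[0,0,0],[0,0,0]]}'
python3 d.py .569 .1528 .115 139
python3 - <<'E'
from h import *
im=imaging.capture("side")
cv2.imwrite("pics/c8.png",cv2.convertScaleAbs(cv2.resize(im[135:215,248:328,::-1],(560,560),interpolation=2),alpha=1.5))
for v in range(165,176): print(v,im[v,279:297].astype(int).sum(1))
E
```

```text
t: 27.12
tool_pos: [0.5693, 0.1567, 0.1345]
tool_rot: [-0.418, 0.909, 0.001, 0.0]
force: [-0.3, -1.1, -2.6]
opening: 0.0415
finger_force: 35.0
t: 27.38
tool_pos: [0.5691, 0.1506, 0.1347]
tool_rot: [-0.414, 0.91, -0.0, -0.0]
force: [-0.0, 0.1, -2.1]
opening: 0.0415
finger_force: 35.0
t27.38 tcp [0.5691 0.1506 0.1347] yaw 139.0 tiltz [-0.001 -0.001 -1.   ] q7 2.00 F [-0.   0.1 -2.1] T [ 0.09  0.   -0.04] op 0.0415 ff 35.0
delta tool [-0.0016  0.0016  0.0197] rotz -0.0
165 [408 188 143 156 157 155 162 151 161 156 149 160 151 159 156 145 115 398]
166 [393 183 137 149 146 149 148 139 145 139 136 147 139 133 132 125  94 387]
167 [394 201 156 172 165 195 203 194 195 200 194 238 235 241 239 237 216 399]
168 [466 372 360 363 362 439 458 456 460 465 454 543 565 557 561 562 552 536]
169 [535 543 542 539 541 538 543 542 548 552 536 528 525 520 523 517 517 515]
170 [517 519 519 518 517 525 522 516 524 514 525 519 513 509 510 510 509 511]
171 [518 516 512 510 512 526 450 282 232 221 497 518 517 511 506 510 511 514]
172 [512 513 515 516 514 540 386 214 182 161 480 523 510 510 510 512 512 514]
173 [514 509 510 511 525 548 398 228 197 180 369 508 522 516 515 510 510 510]
174 [518 517 526 535 531 542 368 262 259 231 366 497 510 520 506 515 513 507]
175 [520 535 524 518 437 361 256 242 246 246 273 277 341 417 405 492 509 511]
```

View pics/c8.png

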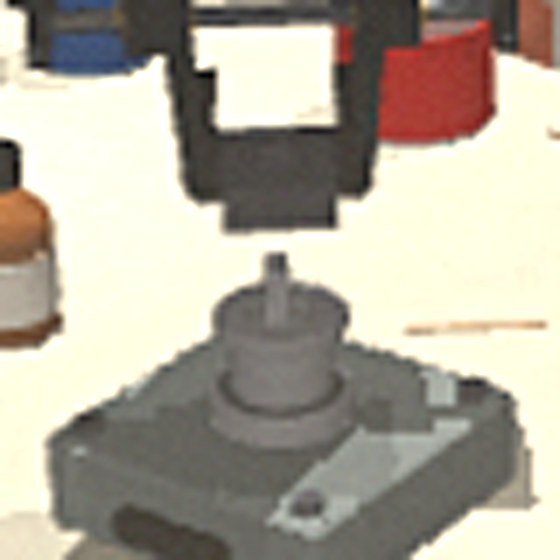

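The keeper's bottom is centred at 280 and the tang at 276 while the arm is still settling. The tang is about 9–10 mm wide, so end-on to the camera (yaw ≈49°), which matches the held keeper. Lower to the tang.

```bash

python3 -m jog '{"delta_pos":[[0,0,0.01],[0,0,0.02],[0,0,0.02],[0,0,0.02]],"delta_rot":[[0,0,0],[0,0,0],[0,0,0],[0,0,0]]}'
python3 d.py .569 .1528 .107 139
```

```text
t: 27.92
tool_pos: [0.5694, 0.1526, 0.1147]
tool_rot: [-0.415, 0.91, 0.0, -0.0]
force: [0.8, -0.2, -1.7]
opening: 0.0418
finger_force: 35.0
t27.93 tcp [0.5694 0.1526 0.1147] yaw 139.1 tiltz [-0. -0. -1.] q7 1.99 F [ 0.8 -0.2 -1.7] T [0.14 0.04 0.  ] op 0.0418 ff 35.0
delta tool [0.0001 0.0004 0.0077] rotz 0.1
```

```bash

python3 -m jog '{"delta_pos":[[0,0.0003,0.004],[0,0.0003,0.008],[0,0.0003,0.011],[0,0.0003,0.011]],"delta_rot":[[0,0,0],[0,0,0],[0,0,0],[0,0,0]]}'
python3 d.py .569 .1528 .0888 139
```

```text
t: 28.42
tool_pos: [0.5689, 0.1527, 0.1036]
tool_rot: [-0.415, 0.91, 0.0, -0.0]
force: [1.2, 0.8, -1.7]
opening: 0.0412
finger_force: 35.0
t28.43 tcp [0.5689 0.1527 0.1036] yaw 139.1 tiltz [-0. -0. -1.] q7 1.99 F [ 1.2  0.8 -1.7] T [0.09 0.04 0.04] op 0.0412 ff 35.0
delta tool [-0.0001  0.      0.0148] rotz 0.1
```

It entered the slot 5 mm without resistance. Continue home.

```bash

python3 -m jog '{"delta_pos":[[0,0,0.004],[0,0,0.008],[0,0,0.012],[0,0,0.0145],[0,0,0.016],[0,0,0.016]],"delta_rot":[[0,0,0],[0,0,0],[0,0,0],[0,0,0],[0,0,0],[0,0,0]]}'
python3 d.py .569 .1528 .0888 139
```

```text
t: 29.18
tool_pos: [0.5691, 0.1527, 0.0888]
tool_rot: [-0.415, 0.91, -0.0, -0.0]
force: [-2.9, -0.3, 8.0]
opening: 0.0413
finger_force: 35.0
t29.18 tcp [0.5691 0.1527 0.0888] yaw 139.1 tiltz [-0. -0. -1.] q7 1.99 F [-2.9 -0.3  8. ] T [-0.16  0.83 -0.02] op 0.0413 ff 35.0
delta tool [-0.      0.0001  0.    ] rotz 0.1
```

Home at exactly the expected height (0.0888) with 8 N of contact. Release, retreat and check.

```bash

python3 -m jog '{"delta_pos":[[0,0,0],[0,0,0],[0,0,0],[0,0,0],[0,0,-0.03],[0,0,-0.08],[0,0,-0.11],[0,0,-0.11]],"delta_rot":[[0,0,0],[0,0,0],[0,0,0],[0,0,0],[0,0,0],[0,0,0],[0,0,0],[0,0,0]]}' 0.6
python3 d.py .569 .1528 .2
python3 - <<'E'
from h import *
im=imaging.capture("side");cv2.imwrite("pics/c9.png",cv2.convertScaleAbs(cv2.resize(im[135:225,180:380,::-1],(800,360),interpolation=2),alpha=1.4))
E
```

```text
t: 30.18
tool_pos: [0.5708, 0.1533, 0.2004]
tool_rot: [-0.415, 0.91, -0.0, 0.003]
force: [0.1, -0.3, -0.4]
opening: 0.0703
finger_force: 0.0
t30.18 tcp [0.5708 0.1533 0.2004] yaw 139.1 tiltz [ 0.005  0.002 -1.   ] q7 2.01 F [ 0.1 -0.3 -0.4] T [0.1  0.05 0.05] op 0.0703 ff 0.0
delta tool [0.0016 0.001  0.0004] rotz
```

View pics/c9.png

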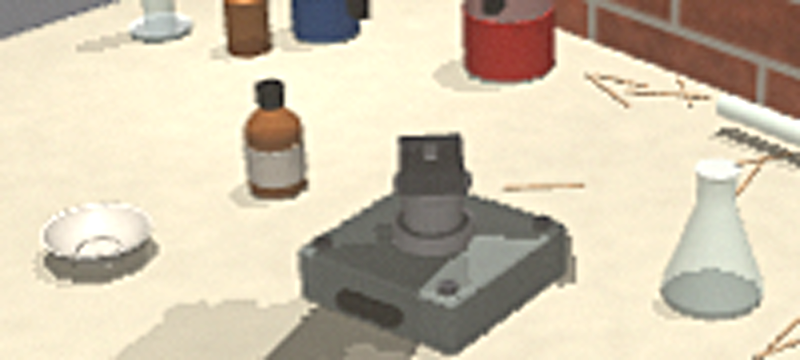

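The stack is complete: the keeper lies flat at (432,165) with the tang tip showing in its slot, and the washer and spacer are below it. The bottle (272,150), flask (712,250) and dish (98,235) are standing undisturbed.

```bash
python3 -c "
from workcell import workorder;print(workorder.sign_off())"
```

```text
the job is handed in; nothing more can be done
None
```

The spindle is rebuilt and handed in after about 30 s of the 72 s: the spacer, washer and keeper are seated in that order, the keeper is flat and fully home over the tang, and the bottle, flask and dish still stand where they were.

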